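# Let the plant tier down one ratchet notch

## Task

The top tier of the steel plant stand must come down one notch into the sun. With a fingertip on its upright lever, lift the ratchet pawl out of the wheel and over until it rests back on its stop, push the handwheel's side ball down to turn the wheel backward one notch and no further, then tip the pawl back so that its hook sits right down in the next gap. Only push: grip and lift nothing, push gently and only on the pawl and the handwheel, do not touch the tier or its potted plant, and leave the vase, watering can, empty glass pot and plant marker alone.

Things in the scene. Friction and masses are not known exactly. Their poses are not given: they have to be found in the camera images.
- stand: stainless plant stand screwed to the table. Origin on the tabletop under its gear housing, z up, x along the level wheel shaft (handwheel on the +x side, tier on the -x side). Offsets below are in this frame, mm (x, y, z). Base plate x -235..65, y -85..85, 8 thick. Housing x -27..23, y -43..43, up to z 133; front plate x 23..29, y -95..55, up to z 168
- tier: the lifting top tier, a tray 160 x 160 mm with a 12 mm rim. Origin at the centre of its floor, at the start at (-135, 0, 176) of the stand. Geared to the handwheel: 11.3 mm down per notch. Its bracket (70 mm wide, top at z 172) reaches out to x 11 above the housing
- handwheel (a joint): angle of handwheel and ratchet wheel, rad: about 0 at the start, grows as it turns backward (tier down; ball at +y goes down). One notch is 0.628 rad (36 degrees). Stiff: stays where it is left, pawl up or not; takes about 3 N on the ball to turn backward. With the pawl down in a gap the wheel has about 0.045 rad of play either way, then stops backward. Range -0.7 to 1.3
- pawl (a joint): angle of the pawl about its pivot, rad: 0 with its hook right down in a gap (about 0.12 on a tooth tip), grows as the lever is pushed towards -y, which lifts the hook; 1.0 on its stop. Swings freely, balanced near 0.78: let go beyond that it falls back and stays on the stop; let go before, it falls onto the wheel by its own weight. Takes about 1 N
- push_ball (a point): centre of the black ball (24 mm across) to push down: on the spoke that sticks out to +y, 78 mm from the shaft axis, at the start 20 degrees above level, at (115, 73, 132); after one notch 16 degrees below level, at (115, 75, 83). Moves with the wheel. The other two balls are 120 degrees round; the upper one starts at (115, -60, 155)
- wheel_axis (a point): fixed point on the shaft axis in the plane of the three ball spokes: (115, 0, 105). On the same shaft, at x 49..61, is the ratchet wheel: 10 saw teeth, 84 mm across the tips, 68 mm at the roots
- pawl_tip (a point): centre of the round cross-bar on top of the pawl's upright thumb lever: 10 mm thick, 30 mm long along x (x 43..73). Pawl seated: at (58, -18, 223), the lever leaning 9 degrees to +y; pawl on its stop: at (58, -109, 219), leaning 48 degrees to -y; so a level push of about 90 mm either way, the bar being the foremost part on the pushed side. Moves with the pawl
- pawl_pivot (a point): fixed point on the axis of the pawl's pivot pin (parallel to x): (58, -60, 138), 95 mm from the cross-bar. From here the pawl's hook reaches 62 mm over to the top of the ratchet wheel, and its lever stands up
- glass_pot: small glass pot with a succulent, 66 mm wide and 58 mm high (plant to about 75), standing loose on the tier; origin at the centre of its underside
- spare_pot: empty glass pot, 66 mm wide, 58 mm high, loose on the tabletop; origin at the centre of its underside; a bystander
- vase: white ceramic vase, 100 mm wide, 190 mm high, loose on the tabletop; origin at the centre of its underside; a bystander
- watering_can: grey plastic watering can, body 110 mm wide and 120 mm high, spout with its cap reaching 162 mm out along its x axis and 156 mm high, handle at the back to 105 mm; origin at the centre of its underside; a bystander
- plant_marker: flat wooden plant marker lying on the tabletop, about 127 x 20 x 6 mm along its x axis, pointed end at +x; origin on its underside 6 mm from the middle of the blade; a bystander
Not all that is in view belongs to the job. What is shaped like the glass_pot but yellow is not meant.

How it is judged:
By the outcome, as a careful person would: the job done as asked, in the order asked, and still so for the second after the job is handed in, with the robot touching nothing.
It also fails if it takes over 51 s, if anything falls off the work surface, if the arm or the gripper's body presses on something with over 40 N, if the wrist force passes 120 N, or if a joint passes its speed limit or range.

## Robot

A 6-joint arm with a two-finger parallel gripper is mounted at the origin on the work surface. World frame = base frame: x ahead of the robot, y to its left, z up, the work surface at z = 0. Lengths are in m, angles in degrees, forces in N, time in s.
With the tool pointing down it reaches from about 0.425 to 0.925 m from the base axis. Payload 12.5 kg.
Tool frame: the origin (TCP) lies midway between the tips of the shut fingers; the grasp point (between the pads) lies 19 mm behind it (hold_point_z is the distance from the TCP to the grasp point, in m); z points along the fingers, y is the direction in which the jaws open and shut (so a half turn about z gives the same grasp; the last joint's range is limited). The gripper opens to 85 mm and grips with 20 to 120 N. Pads are 22 mm wide; open, the fingers measure 114 mm over their backs; the gripper's body (76 mm by 85 mm) begins 54 mm behind the grasp point. The pads swing forward as they close: fully open they stand 13 mm farther back than shut.
Start: joints at [-74.863, 28.126, 89.318, -0, 62.55, -6.05], TCP at [0.226, -0.583, 0.231] pointing down, gripper open.
Joint ranges: [-177.58, 177.58], [-47.91, 125.51], [2.72, 160], [-65.01, 245.01], [3.68, 167.84], [-153.87, 153.87]. Speed limits (degrees/s): [127.2, 127.2, 159.86, 180, 180, 180].

## Interface

Orientations are given as [roll, pitch, yaw] about the fixed x, y, z axes, in that order (R = Rz(yaw) Ry(pitch) Rx(roll)).
In Python, from workcell import * gives the robot as it stands.
- The arm moves only by the shell command python3 -m crank 'ROWS'. ROWS is a JSON object of lists of equal length, an entry for each row: "slide": the shift along the world's x, y, z in mm, a list of three; "twist": the turn about the world's z in rad; "gripper": the finger opening in mm, from 0 to 85.4. In form: {"slide": [[dx, dy, dz], ...], "twist": [twist, ...], "gripper": [gripper, ...]}. A call has 1 to 20 rows; each row shifts and turns the commanded pose from where the row before left it; what a row does not reach is not made up. A row lasts 1/12 s, in which the tool goes at most 41.7 mm and 7.16 degrees, less where a joint would pass 70% of its speed; a pose out of reach is approached as far as the arm can. A call with a gripper value outside its range is refused whole. The fingers move at their own pace and stop on an object; the grip force is fixed at half the most. Time passes only in rows, so rows that do not move let the fingers close. It gives the time, the measured TCP pose, the force and the opening at its end, in the units of the state.
- read_state(): the state, without advancing time (a new reading comes with each control period).
- read_camera(name): name is "scene" or "top"; returns a dict with "frame" (400x640x3 uint8, red, green, blue), "intrinsics" (3x3 intrinsics, pixels), "dist" ([k1, k2, p1, p2, k3] as OpenCV has them; the pictures are not rectified), "view" (4x4, takes a point from world to camera coordinates). Camera axes: x right, y up, looking along -z (the intrinsics and any distortion apply to the point x, -y, -z); pixel columns grow to the right and rows downward; lengths in m; the calibration is good to about 2 mm. A picture is of the moment at which its call begins. There is no depth.
- finish_job(): hands the job in, once; it reports no verdict.
The state is a dict: "time": time; "qpos": joint angles; "qd": joint speeds; "joint_torque": joint torques, N m; "tcp_pos": TCP position; "eef_rot": TCP orientation; "force": force on the tool from outside, world axes, zero at the start; "ft_torque": the same for the moment, N m; "grip_width": opening from 0.0 (shut) to 1.0 (fully open).
Only numpy, scipy, OpenCV 4.12 (cv2) and the standard library are available. Lean on these libraries where they do the work, as an engineer would, in place of code of your own. Each camera call takes 0.05 s, during which the arm holds its last target.

## Working session

There is one attempt and no reset: what is moved stays moved. The work goes in short steps, Python scripts to look and compute and a shell command to move; the robot and the scene stay as the last step left them, time stands still between calls to the robot, and variables do not carry over. Pictures are saved under pics/ and viewed, and the job is handed in when it is done.

```bash
mkdir -p pics; ls
python3 - <<'E'
from workcell import *
import cv2,numpy as np
s=read_state();print(s)
for n in("scene","top"):
    c=read_camera(n);cv2.imwrite(f"pics/{n}0.png",c["frame"][:,:,::-1]);print(n,c["intrinsics"],c["dist"],c["view"])
E
```

```text
pics
{'time': 0.0, 'qpos': array([-7.48615454e+01,  2.81638408e+01,  8.93505934e+01,  3.06695473e-04,
        6.25493506e+01, -6.05006967e+00]), 'qd': array([ 0.113538  ,  0.03172401, -0.00306654, -0.07158882, -0.03892531,
        0.14915595]), 'joint_torque': array([ 2.87269802e-03, -6.18444228e+01, -2.61589998e+01, -5.90541777e-05,
        4.04685183e-03, -4.00677754e-05]), 'tcp_pos': array([ 0.22586434, -0.58251454,  0.23072825]), 'eef_rot': array([-1.79936599e+02, -6.99324985e-03,  2.11883789e+01]), 'force': array([ 0.02602645, -0.62668152,  0.25938378]), 'ft_torque': array([-0.00140858,  0.03944562,  0.0070172 ]), 'grip_width': 1.0038186960665887}
scene [[365.68209304   0.         320.03543877]
 [  0.         365.68209304 202.49530088]
 [  0.           0.           1.        ]] [-0.05798089  0.          0.          0.          0.        ] [[-0.68874232  0.7247499   0.01927665  0.40881888]
 [-0.52149636 -0.5137075   0.68128273  0.2033737 ]
 [ 0.50366215  0.45917555  0.73176653 -1.31560477]
 [ 0.          0.          0.          1.        ]]
top [[447.11688623   0.         321.52672308]
 [  0.         447.11688623 202.50051869]
 [  0.           0.           1.        ]] [-0.00039579  0.          0.          0.          0.        ] [[ 0.0099352  -0.99992409 -0.00728711  0.01175   ]
 [ 0.99585249  0.00923512  0.09051255 -0.58045111]
 [-0.09043839 -0.00815614  0.99586865 -1.32273084]
 [ 0.          0.          0.          1.        ]]
```

View pics/scene0.png

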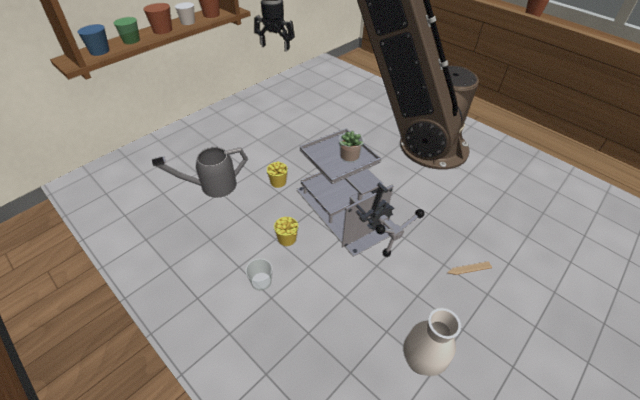

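View pics/top0.png

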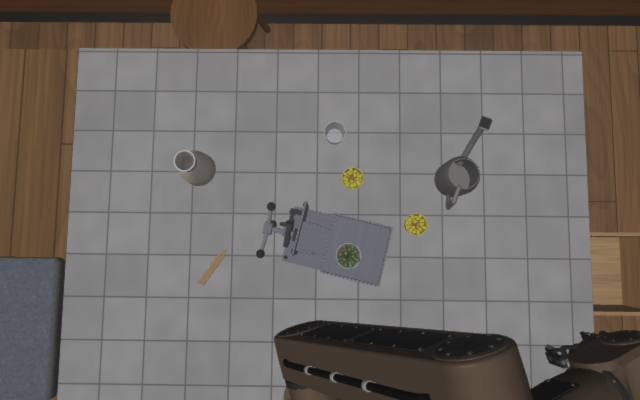

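Run:
```python
import cv2
t=cv2.imread("pics/top0.png");s=cv2.imread("pics/scene0.png")
a=cv2.resize(t[190:300,240:400],(800,550),interpolation=cv2.INTER_CUBIC);cv2.imwrite("pics/tc.png",a)
a=cv2.resize(s[120:270,290:440],(600,600),interpolation=cv2.INTER_CUBIC);cv2.imwrite("pics/sc.png",a)
```

```text
(no output)
```

View pics/tc.png

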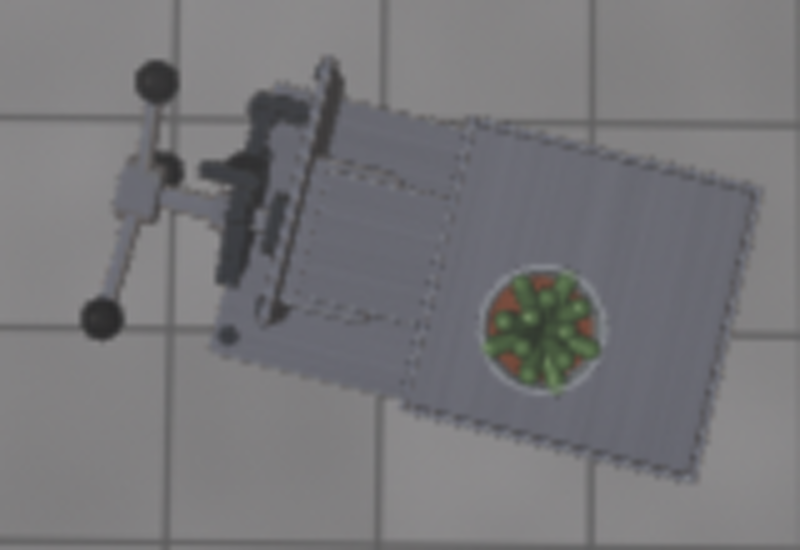

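View pics/sc.png

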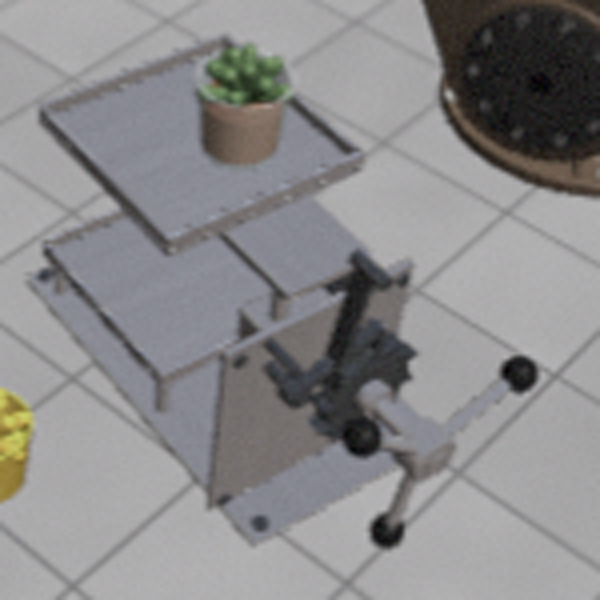

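```bash
cat > h.py <<'E'
from workcell import *
import cv2,numpy as np
from scipy.optimize import least_squares
def proj(c,P):
    P=np.atleast_2d(P);V=np.array(c["view"])
    q=P@V[:3,:3].T+V[:3,3]; q=q*[1,-1,-1]
    return cv2.projectPoints(q,np.zeros(3),np.zeros(3),np.array(c["intrinsics"]),np.array(c["dist"]))[0].reshape(-1,2)
def ray(c,uv):
    V=np.array(c["view"]);R=V[:3,:3]
    n=cv2.undistortPoints(np.array([[uv]],float),np.array(c["intrinsics"]),np.array(c["dist"]))[0,0]
    return -R.T@V[:3,3], R.T@np.array([n[0],-n[1],-1])
def tri(c1,u1,c2,u2):
    A=[];b=[];
    for c,u in((c1,u1),(c2,u2)):
        o,d=ray(c,u);d/=np.linalg.norm(d);M=np.eye(3)-np.outer(d,d);A.append(M);b.append(M@o)
    A=np.vstack(A);b=np.hstack(b);x=np.linalg.lstsq(A,b,rcond=None)[0];return x,np.linalg.norm(A@x-b)
def toW(p,S):
    x,y,a=p;R=np.array([[np.cos(a),-np.sin(a),0],[np.sin(a),np.cos(a),0],[0,0,1]]);return np.atleast_2d(S)@R.T/1000+[x,y,0]
E
python3 - <<'E'
from h import *
sc,tp=read_camera("scene"),read_camera("top")
def blobs(c,x0,x1,y0,y1):
    f=c["frame"];m=(f.max(2)<45).astype(np.uint8);m[:y0]=0;m[y1:]=0;m[:,:x0]=0;m[:,x1:]=0
    n,l,s,ce=cv2.connectedComponentsWithStats(m)
    return [(ce[i].round(2),s[i,4]) for i in range(1,n) if s[i,4]>15]
print(blobs(sc,340,430,180,265));print(blobs(tp,250,300,195,262))
S={'pb':(115,73,132),'ub':(115,-60,155),'lb':(115,-13.5,28.2),'tip':(58,-18,223)}
T={'pb':(260.1,253.5),'ub':(271.2,206.3)}
C={'pb':(419.6,213.4),'ub':(380.4,229.2),'lb':(386.6,252.4),'tip':(382.3,187)}
corn={ 'a':(-55,80,188),'b':(-55,-80,188),'c':(-215,-80,188),'d':(-215,80,188)}
CT={'c':(240+757/5,190+186/5),'d':(240+693/5,190+478/5),'a':(240+405/5,190+406/5),'b':(240+475/5,190+121/5)}
def res(p):
    r=[]
    for k,v in T.items(): r.append(proj(tp,toW(p,S[k]))[0]-v)
    for k,v in C.items(): r.append(proj(sc,toW(p,S[k]))[0]-v)
    for k,v in CT.items(): r.append(proj(tp,toW(p,corn[k]))[0]-v)
    return np.ravel(r)
f=least_squares(res,[0.5,0.1,1.3],loss='soft_l1');print(f.x,np.degrees(f.x[2]));print(f.fun.reshape(-1,2).round(2))
for k in('pb','ub'):
    print(k,tri(sc,C[k],tp,T[k]),toW(f.x,S[k]))
for k in S: print(k,toW(f.x,S[k]).round(4))
print(toW(f.x,[58,-109,219]),toW(f.x,[115,75,83]))
a=f.x[2];print('ex',np.cos(a),np.sin(a),'ey',-np.sin(a),np.cos(a))
E
```

```text
[(array([376.9 , 197.98]), np.int32(100)), (array([419.46, 213.05]), np.int32(39)), (array([379.47, 228.45]), np.int32(64)), (array([385.76, 252.83]), np.int32(29))]
[]
[0.47370755 0.05622854 1.34354373] 76.97938512196725
[[-0.17 -0.14]
 [-0.46 -0.42]
 [-0.41 -0.97]
 [-0.42 -0.27]
 [ 0.2  -0.69]
 [-0.08 -0.19]
 [ 0.87 -0.48]
 [ 0.09  0.81]
 [-1.95  0.62]
 [-1.72 -1.67]]
pb (array([0.42766516, 0.1854433 , 0.12830854]), np.float64(0.001057060926299573)) [[0.42849413 0.1847188  0.132     ]]
ub (array([0.55673781, 0.15442474, 0.15267804]), np.float64(0.0010839930851435885)) [[0.55807458 0.15475369 0.155     ]]
pb [[0.4285 0.1847 0.132 ]]
ub [[0.5581 0.1548 0.155 ]]
lb [[0.5128 0.1652 0.0282]]
tip [[0.5043 0.1087 0.223 ]]
[[0.59297255 0.08817943 0.219     ]] [[0.42654555 0.18516941 0.083     ]]
ex 0.2253016156859085 0.9742890648926115 ey -0.9742890648926115 0.2253016156859085
```

```bash
python3 -m crank '{"slide":[[25,10,25],[25,10,25],[25,10,25],[25,10,25],[25,10,25],[25,10,20],[25,10,20],[25,10,0],[20,10,0],[0,10,0]],"twist":[-0.12,-0.12,-0.12,-0.12,-0.117,0,0,0,0,0],"gripper":[0,0,0,0,0,0,0,0,0,0]}'; python3 -m crank '{"slide":[[0,38,0],[0,38,0],[0,38,0],[0,38,0],[0,38,0],[0,38,0],[0,38,0],[0,38,0],[0,38,0],[0,38,0],[0,38,0],[0,38,0],[0,38,0],[0,38,0],[0,38,0],[0,30,0],[0,0,0],[0,0,0]],"twist":[0,0,0,0,0,0,0,0,0,0,0,0,0,0,0,0,0,0],"gripper":[0,0,0,0,0,0,0,0,0,0,0,0,0,0,0,0,0,0]}'
```

```text
time: 1.03
tcp_pos: [0.4487, -0.4816, 0.3955]
eef_rot: [-180.0, -0.0, -12.9]
force: [-0.8, -0.4, -0.4]
grip_width: -0.001
time: 2.53
tcp_pos: [0.4453, 0.1181, 0.3961]
eef_rot: [180.0, 0.0, -12.9]
force: [-0.1, -0.2, 0.3]
grip_width: 0.001
```

```bash
python3 -m crank '{"slide":[[10,0,-30],[7,0,-35],[0,0,-35],[0,0,-30],[0,0,0],[0,0,0]],"twist":[0,0,0,0,0,0],"gripper":[0,0,0,0,0,0]}'
cat > look.py <<'E'
from h import *
import sys
n=sys.argv[1];o=[]
p=[0.47370755,0.05622854,1.34354373]
for k in("scene","top"):
    c=read_camera(k);f=c["frame"][:,:,::-1]
    if k=="scene":a=f[120:270,290:440]
    else:a=f[170:290,220:340]
    o.append(cv2.resize(a,(400,400),interpolation=cv2.INTER_CUBIC))
cv2.imwrite(f"pics/{n}.png",np.hstack(o))
s=read_state();t=s["tcp_pos"];print(s["time"],t.round(4),s["force"].round(2))
R=toW([0,0,p[2]],np.eye(3)*1000).T
print("TCP in stand mm",((t-[p[0],p[1],0])@R*1000).round(1))
E
python3 look.py a1
```

```text
time: 3.03
tcp_pos: [0.4627, 0.1161, 0.2663]
eef_rot: [179.9, 0.1, -13.1]
force: [0.4, -1.0, 1.0]
grip_width: -0.003
3.1333 [0.4637 0.1167 0.2682] [ 0.4  -0.56 -0.16]
TCP in stand mm [ 56.6  23.3 268.2]
```

View pics/a1.png

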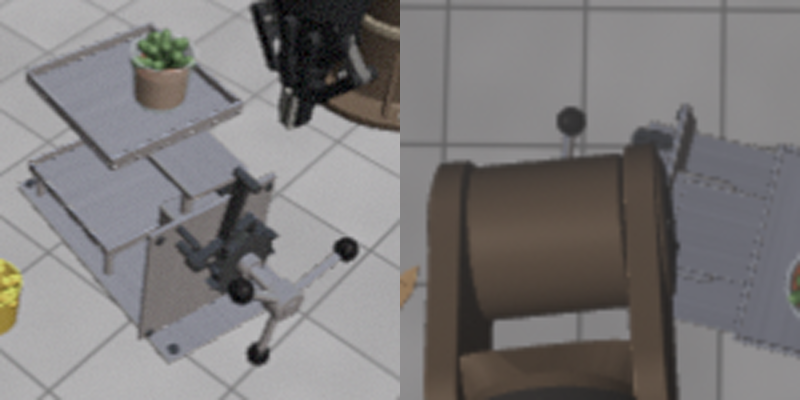

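Candidates (scene picture):
- **Pawl lever:** the cross-bar is at (382,187). The front plate's dark edge at (390,187) and the ratchet teeth at (385,213) could be mistaken for it.
- **Push ball:** (420,213) is the +y ball, nearest the robot. The others are the upper ball (380,229) and the lower ball (386,252).
- **Plants:** yellow decoys at (277,175) and (287,232), and the tier's succulent at (350,146). I won't touch any of these.

I choose bar (382,187) and ball (420,213). In the close crop the fingertip is at (290,122), clear on the +y side of the bar.

```bash
python3 -m crank '{"slide":[[0,0,-20],[0,0,-20],[0,0,-12],[0,0,0],[0,0,0]],"twist":[0,0,0,0,0],"gripper":[0,0,0,0,0]}'; python3 look.py a2;  python3 -m crank '{"slide":[[6,-1,0],[6,-1,0],[4,-1,0],[4,-1,0],[4,-1,0],[4,-1,0],[4,-1,0],[4,-1,0],[0,0,0]],"twist":[0,0,0,0,0,0,0,0,0],"gripper":[0,0,0,0,0,0,0,0,0]}'; python3 look.py a3
```

```text
time: 3.55
tcp_pos: [0.4636, 0.1172, 0.2158]
eef_rot: [-180.0, -0.1, -13.0]
force: [0.9, 0.4, 0.0]
grip_width: -0.001
3.65 [0.4637 0.1172 0.216 ] [ 0.27 -0.16 -0.49]
TCP in stand mm [ 57.2  23.5 216. ]
time: 4.4
tcp_pos: [0.4996, 0.109, 0.2142]
eef_rot: [180.0, -0.0, -13.0]
force: [-0.2, 0.5, -0.0]
grip_width: -0.0
4.5 [0.4989 0.1092 0.2142] [-0.4  -0.04 -0.04]
TCP in stand mm [ 57.3 -12.6 214.2]
```

View pics/a3.png

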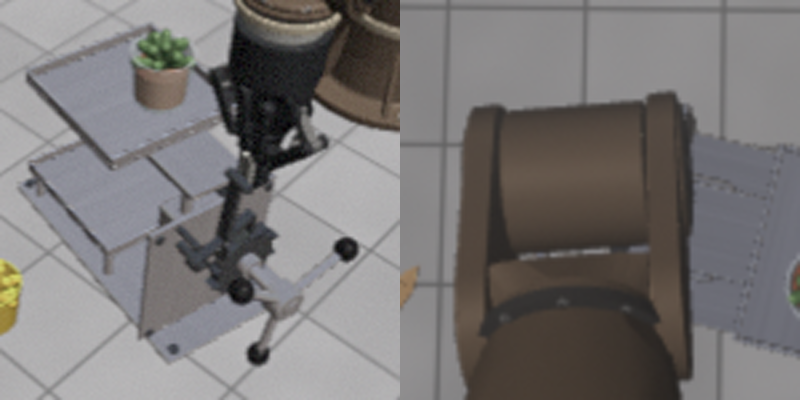

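```bash
python3 -m crank '{"slide":[[4,-0.9,0],[4,-0.9,0],[4,-0.9,0],[4,-0.9,0],[4,-0.9,0],[4,-0.9,0],[4,-0.9,0],[4,-0.9,0],[4,-0.9,0],[4,-0.9,0],[4,-0.9,0],[4,-0.9,0],[0,0,0]],"twist":[0,0,0,0,0,0,0,0,0,0,0,0,0],"gripper":[0,0,0,0,0,0,0,0,0,0,0,0,0]}'; python3 look.py a4
```

```text
time: 5.58
tcp_pos: [0.5476, 0.0983, 0.2142]
eef_rot: [180.0, -0.0, -13.0]
force: [0.0, -0.2, -0.3]
grip_width: 0.001
5.6833 [0.5469 0.0984 0.2142] [-0.35  0.53  0.31]
TCP in stand mm [ 57.6 -61.9 214.2]
```

View pics/a4.png

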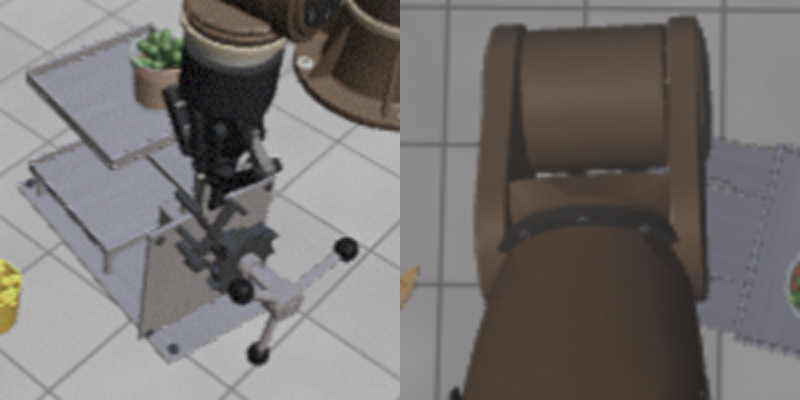

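```bash
python3 -m crank '{"slide":[[3,-0.7,0],[3,-0.7,0],[3,-0.7,0],[3,-0.7,0],[3,-0.7,0],[0,0,0]],"twist":[0,0,0,0,0,0],"gripper":[0,0,0,0,0,0]}'; python3 look.py a5
```

```text
time: 6.18
tcp_pos: [0.5625, 0.0948, 0.2143]
eef_rot: [180.0, -0.0, -13.0]
force: [0.4, -0.5, -0.9]
grip_width: -0.001
6.2833 [0.562  0.0949 0.2142] [-0.03 -0.53 -0.66]
TCP in stand mm [ 57.6 -77.3 214.2]
```

View pics/a5.png

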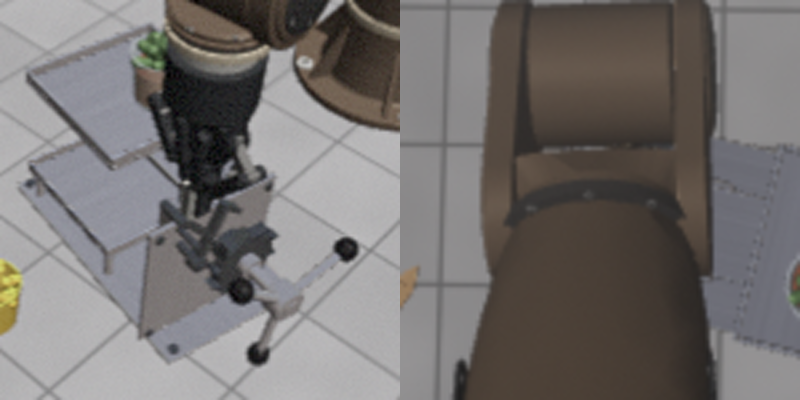

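```bash
cat > pj.py <<'E'
from h import *
p=[0.47370755,0.05622854,1.34354373]
sc=read_camera("scene")
for th in(0,.12,.6,.78,.9,1.0):
    a=np.radians(63.7)+th
    P=[[x,-60+95*np.cos(a),138+95*np.sin(a)] for x in(43,58,73)]
    print(th,((proj(sc,toW(p,P))-[290,120])*400/150).round(0).tolist())
E
python3 pj.py
```

```text
0 [[235.0, 168.0], [246.0, 178.0], [257.0, 188.0]]
0.12 [[226.0, 169.0], [237.0, 179.0], [249.0, 189.0]]
0.6 [[186.0, 184.0], [197.0, 195.0], [208.0, 206.0]]
0.78 [[170.0, 195.0], [181.0, 206.0], [192.0, 217.0]]
0.9 [[160.0, 203.0], [171.0, 214.0], [181.0, 225.0]]
1.0 [[151.0, 211.0], [162.0, 222.0], [173.0, 233.0]]
```

```bash
python3 -m crank '{"slide":[[3,-0.7,0],[2,-0.5,0],[0,0,0],[-4,0.9,0],[-8,1.8,0],[-10,2.3,0],[-10,2.3,0],[0,0,0]],"twist":[0,0,0,0,0,0,0,0],"gripper":[0,0,0,0,0,0,0,0]}'; python3 look.py a6
```

```text
time: 7.0
tcp_pos: [0.5327, 0.1016, 0.2145]
eef_rot: [180.0, 0.1, -13.0]
force: [-0.2, -0.3, 0.3]
grip_width: -0.005
7.1 [0.5346 0.1013 0.2147] [ 0.61 -0.18 -0.08]
TCP in stand mm [ 57.6 -49.2 214.7]
```

View pics/a6.png

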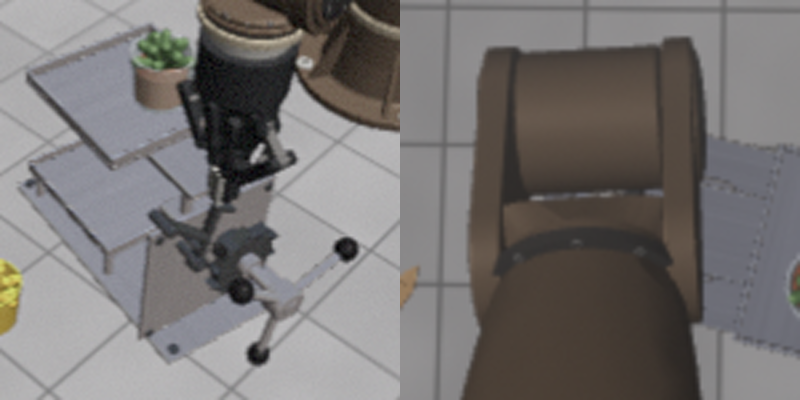

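```bash
python3 -m crank '{"slide":[[0,0,20],[0,0,30],[0,0,30],[-20,15,0],[-30,22,0],[-30,23,0],[-30,22,0],[-4,3,0],[0,0,-35],[0,0,-35],[0,0,-35],[0,0,-20],[0,0,0],[0,0,0]],"twist":[0,0,0,0,0,0,0,0,0,0,0,0,0,0],"gripper":[0,0,0,0,0,0,0,0,0,0,0,0,0,0]}'; python3 look.py b1
```

```text
time: 8.27
tcp_pos: [0.4213, 0.186, 0.1692]
eef_rot: [180.0, 0.1, -13.0]
force: [0.4, 0.8, 0.4]
grip_width: 0.003
8.3667 [0.4219 0.1862 0.1706] [0.7  0.05 0.96]
TCP in stand mm [114.9  79.8 170.6]
```

View pics/b1.png

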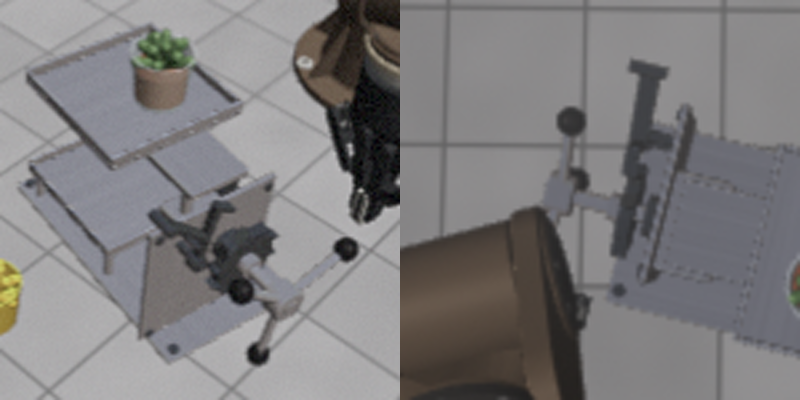

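```bash
python3 -m crank '{"slide":[[0,0,-10],[0,0,-10],[0,0,-3],[0,0,-2],[0,0,-2],[0,0,0]],"twist":[0,0,0,0,0,0],"gripper":[0,0,0,0,0,0]}';python3 -m crank '{"slide":[[0,0,-3],[0,0,-3],[0,0,-3],[0,0,-3],[0,0,-3],[0,0,0]],"twist":[0,0,0,0,0,0],"gripper":[0,0,0,0,0,0]}'; python3 look.py b2
```

```text
time: 8.87
tcp_pos: [0.4212, 0.1861, 0.1428]
eef_rot: [-180.0, -0.0, -13.0]
force: [0.1, -0.9, 0.1]
grip_width: 0.001
time: 9.37
tcp_pos: [0.4209, 0.186, 0.1269]
eef_rot: [180.0, 0.0, -13.0]
force: [-0.4, 0.2, 0.6]
grip_width: 0.0
9.4667 [0.4212 0.186  0.1272] [-1.64  0.63  0.57]
TCP in stand mm [114.6  80.4 127.2]
```

View pics/b2.png

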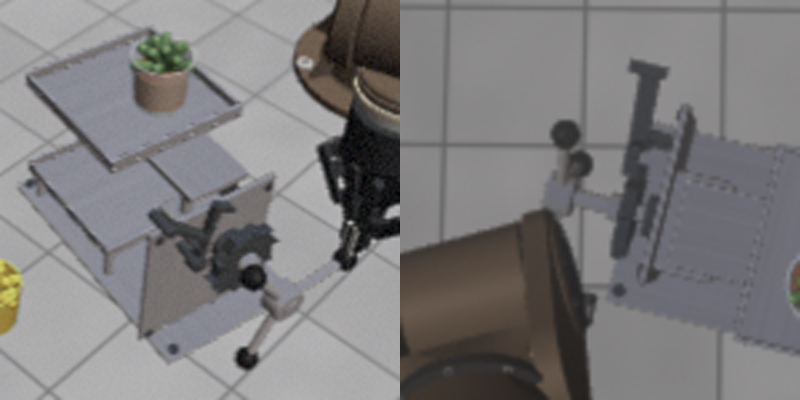

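```bash
cat > ang.py <<'E'
from h import *
p=[0.47370755,0.05622854,1.34354373]
sc=read_camera("scene");tp=read_camera("top")
sc0=cv2.imread("pics/scene0.png")[:,:,::-1];tp0=cv2.imread("pics/top0.png")[:,:,::-1]
def P(c,a0,th):
    a=np.radians(a0)-th;return proj(c,toW(p,[115,78*np.cos(a),105+78*np.sin(a)]))[0]
def cent(f,u,thr=55,r=7):
    u=np.array(u)
    for _ in range(4):
        yy,xx=np.mgrid[:f.shape[0],:f.shape[1]]
        w=np.clip(90-f.max(2).astype(float),0,60)*(np.hypot(xx-u[0],yy-u[1])<r)
        u=np.array([(w*xx).sum(),(w*yy).sum()])/w.sum()
    return u
for nm,c,f0,a0,rr in(("scene low",sc,sc0,260,7),("scene up",sc,sc0,140,7),("top up",tp,tp0,140,6)):
    off=cent(f0,P(c,a0,0),r=rr)-P(c,a0,0)
    f=c["frame"];best=[]
    for g in np.arange(0,.8,.05):
        u=cent(f,P(c,a0,g)+off,r=rr)
        s=least_squares(lambda t:P(c,a0,t[0])+off-u,[g]);best.append((s.cost,s.x[0]))
    best=sorted(best)[:4]
    print(nm,off.round(2),[(round(a,2),round(float(b),3)) for a,b in best])
s=read_state();print(s["tcp_pos"].round(4),s["force"].round(1),s["time"]);z=s["tcp_pos"][2]*1000-12-105;print("from z",np.radians(20)-np.arcsin(z/78))
E
python3 ang.py
```

```text
scene low [-0.81  1.06] [(np.float64(0.01), 0.202), (np.float64(0.01), 0.202), (np.float64(0.01), 0.202), (np.float64(0.01), 0.202)]
scene up [-1.34 -1.32] [(np.float64(0.0), 0.16), (np.float64(0.22), 0.174), (np.float64(0.25), 0.144), (np.float64(0.31), 0.208)]
top up [0.36 0.08] [(np.float64(0.0), 0.224), (np.float64(0.0), 0.224), (np.float64(0.0), 0.224), (np.float64(0.0), 0.219)]
[0.4212 0.186  0.1273] [-0.1 -0.1  0.5] 9.5667
from z 0.21623245622761542
```

```bash
python3 -m crank '{"slide":[[0,0,-3],[0,0,-3],[0,0,-3],[0,0,-3],[0,0,-3],[0,0,-3],[0,0,-3],[0,0,-3],[0,0,-3],[0,0,-1],[0,0,0]],"twist":[0,0,0,0,0,0,0,0,0,0,0],"gripper":[0,0,0,0,0,0,0,0,0,0,0]}'; python3 ang.py; python3 look.py b3
```

```text
time: 10.48
tcp_pos: [0.4211, 0.186, 0.099]
eef_rot: [180.0, -0.0, -13.0]
force: [-0.4, 0.1, 0.3]
grip_width: -0.002
scene low [-0.81  1.06] [(np.float64(0.15), 0.562), (np.float64(0.15), 0.562), (np.float64(0.15), 0.562), (np.float64(0.15), 0.562)]
scene up [-1.34 -1.32] [(np.float64(0.15), 0.549), (np.float64(0.3), 0.551), (np.float64(0.3), 0.551), (np.float64(0.37), 0.551)]
top up [0.36 0.08] [(np.float64(0.01), 0.579), (np.float64(0.01), 0.582), (np.float64(0.01), 0.582), (np.float64(0.01), 0.582)]
[0.4212 0.1861 0.0993] [ 0.1  1.  -0.5] 10.5833
from z 0.5782192012337871
10.6833 [0.4211 0.1861 0.0994] [-0.3  -0.16 -0.05]
TCP in stand mm [114.6  80.5  99.4]
```

View pics/b3.png

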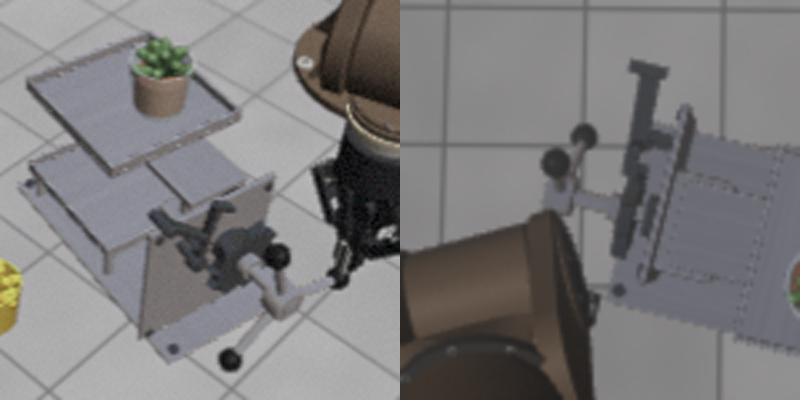

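```bash
python3 -m crank '{"slide":[[0,0,-2],[0,0,-2],[0,0,0],[0,0,0]],"twist":[0,0,0,0],"gripper":[0,0,0,0]}'; python3 ang.py
```

```text
time: 11.02
tcp_pos: [0.4211, 0.1861, 0.0953]
eef_rot: [-180.0, -0.0, -13.0]
force: [0.3, 0.5, 0.8]
grip_width: -0.001
scene low [-0.81  1.06] [(np.float64(0.18), 0.612), (np.float64(0.18), 0.612), (np.float64(0.18), 0.612), (np.float64(0.18), 0.612)]
scene up [-1.34 -1.32] [(np.float64(0.03), 0.582), (np.float64(0.07), 0.591), (np.float64(0.23), 0.594), (np.float64(0.29), 0.595)]
top up [0.36 0.08] [(np.float64(0.02), 0.63), (np.float64(0.02), 0.63), (np.float64(0.02), 0.63), (np.float64(0.02), 0.63)]
[0.4209 0.1861 0.0953] [ 1.4 -0.5  1.4] 11.1167
from z 0.6312964659804758
```

```bash
python3 -m crank '{"slide":[[0,0,10],[0,0,35],[0,0,40],[0,0,40],[0,0,40],[0,0,40],[20,-10,0],[30,-15,0],[35,-18,0],[35,-18,0],[35,-18,0],[35,-18,0],[22,-10,0],[0,0,0],[0,0,0]],"twist":[0,0,0,0,0,0,0,0,0,0,0,0,0,0,0],"gripper":[0,0,0,0,0,0,0,0,0,0,0,0,0,0,0]}'; python3 ang.py; python3 look.py c1
```

```text
time: 12.37
tcp_pos: [0.6331, 0.0784, 0.2991]
eef_rot: [180.0, 0.1, -13.1]
force: [-1.6, 1.2, 0.8]
grip_width: 0.003
scene low [-0.81  1.06] [(np.float64(0.17), 0.609), (np.float64(0.17), 0.609), (np.float64(0.17), 0.609), (np.float64(0.17), 0.609)]
scene up [-1.34 -1.32] [(np.float64(0.03), 0.588), (np.float64(0.16), 0.591), (np.float64(0.36), 0.595), (np.float64(0.44), 0.596)]
top up [0.36 0.08] [(np.float64(1.74), 0.265), (np.float64(1.83), 0.309), (np.float64(1.86), 0.205), (np.float64(2.59), 0.369)]
[0.6321 0.0794 0.3   ] [-0.6  0.1  0.9] 12.4667
from z nan
12.5667 [0.632  0.0797 0.3007] [-0.38  0.27  0.73]
TCP in stand mm [  58.6 -149.   300.7]ang.py:22: RuntimeWarning: invalid value encountered in arcsin
  s=read_state();print(s["tcp_pos"].round(4),s["force"].round(1),s["time"]);z=s["tcp_pos"][2]*1000-12-105;print("from z",np.radians(20)-np.arcsin(z/78))
```

View pics/c1.png

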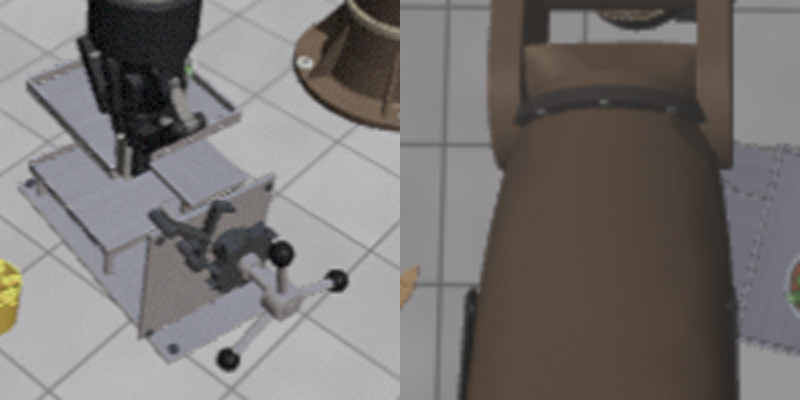

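```bash
python3 -m crank '{"slide":[[0,0,-25],[0,0,-30],[0,0,-25],[0,0,-8],[0,0,0],[-6,1.4,0],[-6,1.4,0],[-4,0.9,0],[-4,0.9,0],[-4,0.9,0],[-4,0.9,0],[-4,0.9,0],[-4,0.9,0],[-4,0.9,0],[0,0,0]],"twist":[0,0,0,0,0,0,0,0,0,0,0,0,0,0,0],"gripper":[0,0,0,0,0,0,0,0,0,0,0,0,0,0,0]}';  python3 look.py c2
```

```text
time: 13.82
tcp_pos: [0.5922, 0.0883, 0.2124]
eef_rot: [180.0, 0.0, -13.0]
force: [-0.4, -0.2, 0.6]
grip_width: -0.004
13.9167 [0.5929 0.0882 0.2124] [-0.3  -0.23 -1.09]
TCP in stand mm [  58.  -108.9  212.4]
```

View pics/c2.png

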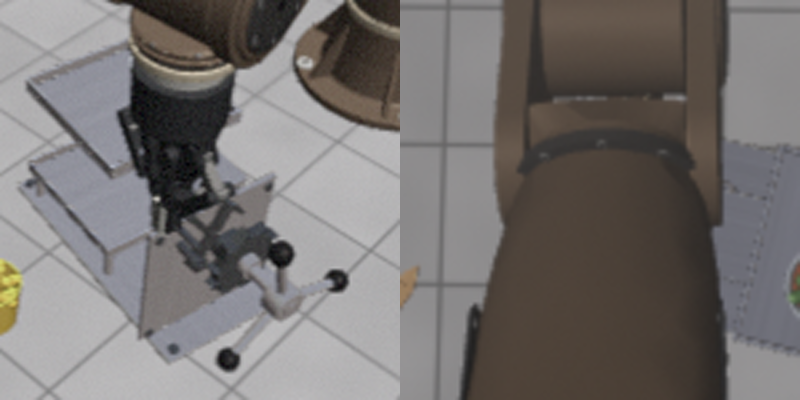

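```bash
python3 -m crank '{"slide":[[-4,0.9,0],[-4,0.9,0],[-4,0.9,0],[-4,0.9,0],[-4,0.9,0],[-4,0.9,0],[-4,0.9,0],[-4,0.9,0],[-4,0.9,0],[-4,0.9,0],[-4,0.9,0],[-4,0.9,0],[0,0,0]],"twist":[0,0,0,0,0,0,0,0,0,0,0,0,0],"gripper":[0,0,0,0,0,0,0,0,0,0,0,0,0]}';  python3 look.py c3
```

```text
time: 15.0
tcp_pos: [0.5442, 0.0991, 0.2124]
eef_rot: [180.0, 0.0, -13.0]
force: [0.6, -0.1, 0.2]
grip_width: -0.005
15.1 [0.5449 0.099  0.2124] [ 0.07 -0.47  0.18]
TCP in stand mm [ 57.7 -59.7 212.4]
```

View pics/c3.png

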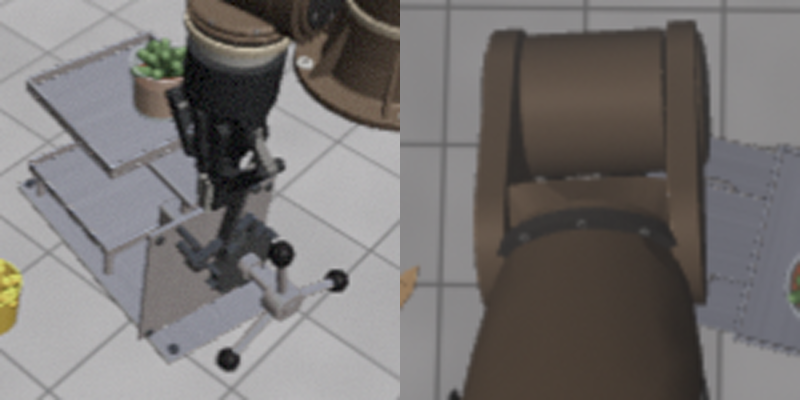

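```bash
python3 -m crank '{"slide":[[5,-1.1,0],[10,-2.3,0],[15,-3.4,0],[15,-3.4,0],[0,0,30],[0,0,35],[0,0,35],[35,0,0],[35,0,0],[35,0,0],[35,0,0],[0,0,0]],"twist":[0,0,0,0,0,0,0,0,0,0,0,0],"gripper":[0,0,0,0,0,0,0,0,0,0,0,0]}';  python3 look.py c4; python3 ang.py 2>/dev/null
python3 - <<'E'
import cv2;from h import *
cv2.imwrite("pics/c4z.png",cv2.resize(read_camera("scene")["frame"][170:270,340:440,::-1],(600,600),interpolation=cv2.INTER_CUBIC))
E
```

```text
time: 16.1
tcp_pos: [0.7348, 0.0878, 0.3094]
eef_rot: [180.0, 0.0, -13.1]
force: [-0.1, 0.3, -0.0]
grip_width: 0.002
16.2 [0.7311 0.0882 0.3104] [-0.64 -0.36 -0.07]
TCP in stand mm [  89.2 -243.6  310.4]
scene low [-0.81  1.06] [(np.float64(0.16), 0.614), (np.float64(0.16), 0.614), (np.float64(0.16), 0.614), (np.float64(0.16), 0.614)]
scene up [-1.34 -1.32] [(np.float64(0.19), 0.591), (np.float64(0.3), 0.594), (np.float64(0.38), 0.595), (np.float64(0.45), 0.596)]
```

View pics/c4.png

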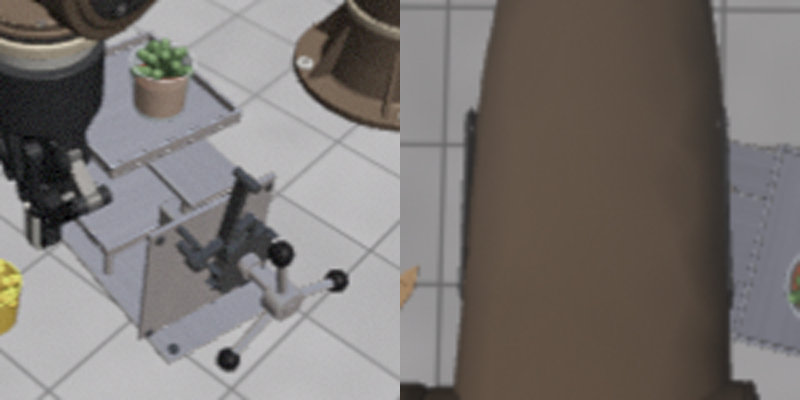

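View pics/c4z.png

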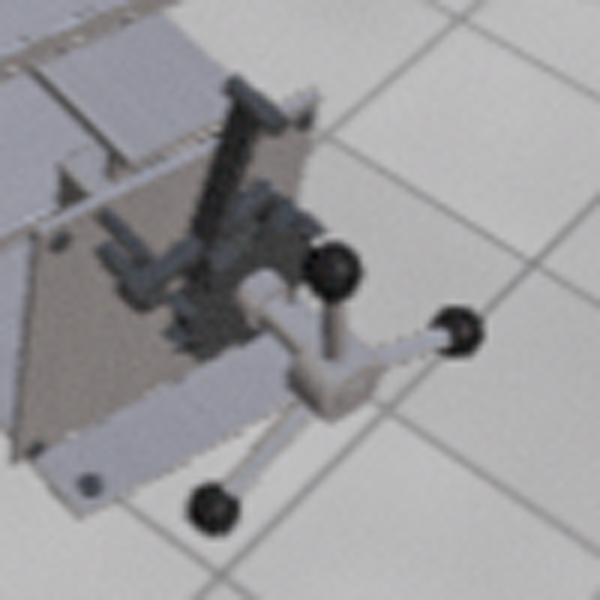

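Run:
```python
from h import *
a=cv2.imread("pics/scene0.png");c=read_camera("scene")["frame"][:,:,::-1]
A=a[170:205,360:405];B=c[170:205,360:405]
print(cv2.phaseCorrelate(cv2.cvtColor(A,6).astype(float),cv2.cvtColor(np.ascontiguousarray(B),6).astype(float),cv2.createHanningWindow((45,35),cv2.CV_64F)))
# dark bar top: template of bar from initial, subpixel
T=cv2.resize(a[178:196,372:392],None,fx=8,fy=8,interpolation=cv2.INTER_CUBIC)
I=cv2.resize(c[170:204,356:408],None,fx=8,fy=8,interpolation=cv2.INTER_CUBIC)
m=cv2.matchTemplate(I,T,cv2.TM_CCOEFF_NORMED);_,v,_,l=cv2.minMaxLoc(m);print(v,l[0]/8+356-372,l[1]/8+170-178)
o=[cv2.resize(np.ascontiguousarray(x[175:225,355:405]),(400,400),interpolation=cv2.INTER_CUBIC) for x in(a,c)]
cv2.imwrite("pics/cmp.png",np.hstack(o))
```

```text
((0.29871060420078166, 0.03439911383842542), 0.8591921844219395)
0.9369856119155884 0.125 0.25
```

View pics/cmp.png

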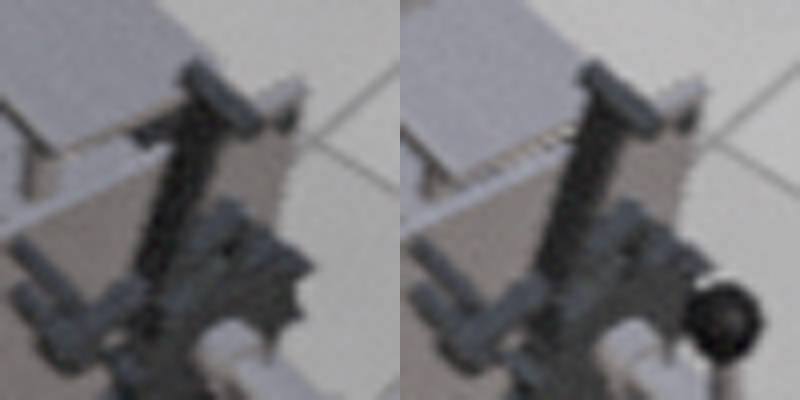

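Run:
```python
from h import *
a=cv2.imread("pics/scene0.png");c=np.ascontiguousarray(read_camera("scene")["frame"][:,:,::-1])
d=cv2.absdiff(a,c).max(2)
for n,(x0,x1,y0,y1) in dict(can=(150,248,145,200),spare=(245,275,258,292),vase=(400,465,308,378),marker=(445,495,260,277)).items(): print(n,(d[y0:y1,x0:x1]>40).sum())
p=[0.47370755,0.05622854,1.34354373];sc=read_camera("scene")
# push ball
f=sc["frame"];u=np.array([340+458/6,170+332/6])
s=least_squares(lambda t:proj(sc,toW(p,[115,78*np.cos(np.radians(20)-t[0]),105+78*np.sin(np.radians(20)-t[0])]))[0]-u,[.6]);print(s.x,s.fun)
print(read_state()["qd"].round(2))
```

```text
can 0
spare 0
vase 0
marker 0
[0.6500958] [-0.88442815 -0.50389877]
[ 0.06  0.11 -0.23 -0.02  0.05 -0.11]
```

```bash
python3 -c "
from workcell import *
print(finish_job())"
```

```text
the job is handed in; nothing more can be done
None
```

The tier is down one notch and the pawl is back in the next gap. I handed the job in at about 16.5 s of the 51 s allowed.

With the shut fingertips I pushed the pawl lever over until it rested on its stop. I then pressed the side ball down about 49 mm, and tipped the pawl back so that it dropped onto the wheel.

My last checks showed:
- **Wheel:** the balls in the pictures put it at 0.59 to 0.65 rad, and the fingertip height gave 0.63. One notch is 0.628 rad. The readings differ by up to about 0.06 rad, so the angle is not known more closely than that. They centre on about 0.62.
- **Pawl:** the lever's cross-bar is within 0.3 pixel of where it was when seated at the start. Resting on a tooth tip would shift it about 3 pixels, so the hook is right down.
- **Bystanders:** the vase, watering can, spare pot and plant marker show no change in the picture. I did not measure the tier's potted plant, but it looks undisturbed on the tier.
- **Robot:** I saw no force reading above about 2 N, though I read it only between moves. The arm was clear of everything at the end.

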